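# Set out a comparison pair of resin mounts

## Task

Set out the comparison pair on the black stage plate: stand the red mount on the ring mark to the left of the steel post and the blue mount on the ring mark to its right (left and right as the robot sees them), and set the loupe squarely on top of the blue mount. One of these three pieces is tucked away behind the white jar, so lift the jar off its cork coaster without tipping it, stand it upright on the bench well clear, and in the end put it back in the middle of the coaster, upright. Leave the yellow mount, the glass dish and the tweezers where they lie.

Things in the scene. Friction and masses are not known exactly. Their poses are not given: they have to be found in the camera images.
- plate: fixed black stage plate, 130 (its x) x 200 (its y) x 8 mm, flat on the bench, yaw up to 0.3 rad. Origin: centre of underside; +x away from the robot, +y to the robot's left. Steel post at its centre (20 mm foot, 14 mm shaft, top 46 mm above the bench). Two flush white ring marks, 43 mm across, centred at x = 0, y = +65 mm (left of the post) and y = -65 mm (right of it)
- coaster: fixed round cork coaster, 64 mm across, 4 mm thick, flat on the bench; origin at the centre of its underside. The jar starts on it. Its +x axis (within 0.4 rad of the robot's x) points to the piece hidden behind the jar, whose centre is 53 mm from the coaster's centre
- red_mount: loose red resin specimen mount, an upright cylinder of radius 16 mm, 24 mm tall, about 40 g, a small metal inlay in its top; origin at the centre of its underside, z up. Stands on the bench, behind the jar or in the middle of the bench
- blue_mount: loose blue resin specimen mount, same shape and size as the red (radius 16 mm, 24 mm tall); origin at the centre of its underside, z up. Stands on the bench, behind the jar or in the middle of the bench
- loupe: loose stand loupe, upright: steel barrel of radius 16 mm up to 20 mm high, then a black collar of radius 18 mm from 20 to 34 mm high with a flat pale-blue lens on top; about 60 g; origin at the centre of its underside, z up. Its foot is flat and as wide as the top of a mount. Stands on the bench, behind the jar or in the middle of the bench
- jar: loose closed jar, white with green band and black cap, about 220 g: body radius 27 mm up to 85 mm, cap radius 23.5 mm up to 110 mm; origin: centre of underside, z up. Starts upright on the coaster (4 mm up), too close to the piece behind it for a gripper to come down there. The bench beside the coaster on the side away from the plate is free for 180 mm from its centre
- yellow_mount: loose yellow resin mount, same size as the red one, not needed: leave it. Stands in the middle of the bench; origin at the centre of its underside
- dish: loose closed glass dish, 84 mm across, 16 mm high, far back on the bench: leave it; origin at the centre of its underside
- tweezers: loose steel tweezers, 158 mm long, 14 mm wide, 5 mm thick, far back on the bench: leave them; they lie along their y axis, origin on their underside
Not all that is in view belongs to the job. Of the things that look like the red_mount, the smallest one is meant.

How it is judged:
By the outcome, as a careful person would: the job done as asked, in the order asked, and still so for the second after the job is handed in, with the robot touching nothing.
It also fails if it takes over 125 s, if anything falls off the work surface, if the arm or the gripper's body presses on something with over 40 N, if the wrist force passes 120 N, or if a joint passes its speed limit or range.

## Robot

A 7-joint arm with a two-finger parallel gripper is mounted at the origin on the work surface. World frame = base frame: x ahead of the robot, y to its left, z up, the work surface at z = 0. Lengths are in m, angles in rad, forces in N, time in s.
With the tool pointing down it reaches from about 0.4 to 0.85 m from the base axis. Payload 10.4 kg.
Tool frame: the origin (TCP) lies at the very end of the fingers, on their centre line; the grasp point (between the pads) lies 19 mm behind it; z points along the fingers, y is the line along which they close (so a half turn about z gives the same grasp; the last joint's range is limited). The gripper opens to 85 mm and grips with 20 to 120 N. Pads are 22 mm wide; open, the fingers measure 114 mm over their backs; the gripper's body (76 mm by 85 mm) begins 54 mm behind the grasp point. The pads swing forward as they close: fully open they stand 13 mm farther back than shut.
Start: joints at [-1.338, 0.332, -0.065, 1.46, 0.022, 1.35, -0.088], TCP at [0.158, 0.605, 0.231] pointing down, gripper open.
Joint ranges: [-2.6, 2.6], [-0.5, 2.12], [-1.47, 1.34], [0.16, 2.42], [-1.27, 4.41], [0.06, 2.06], [-2.6, 2.6]. Speed limits (rad/s): [2.22, 2.22, 2.79, 2.79, 3.14, 3.14, 3.14].

## Interface

Orientations are given as a rotation vector (axis times angle).
In Python, from station import env gives the robot as it stands. The module is installed in compiled form; this text tells all that it offers.
- The arm moves only by the shell command python3 -m handwheel 'ROWS' [OPENING]. ROWS is JSON, a list of rows, each a list of 2 entries, a list of its own where there are three numbers: the shift along the tool's x, y, z scaled (see below), then the turn about the tool's z scaled (see below). A call has 1 to 5 rows; each row shifts and turns the commanded pose from where the row before left it, along the tool's axes as they then stand; what a row does not reach is not made up. The controller multiplies each number of a shift by 20 mm and each number of a turn by 0.5 rad. A row lasts 1/8 s, in which the tool goes at most 62.5 mm and 10.7 degrees, less where a joint would pass 70% of its speed; a pose out of reach is approached as far as the arm can. A call with a number of a shift or a turn outside -1 to 1 is refused whole. A call with a gripper value outside its range is refused whole. OPENING is the opening, from -1 (shut) to 1 (fully open), set as the call begins (- or left out, the last holds). The fingers move at their own pace and stop on an object; the grip force is fixed at half the most. Time passes only in rows, so rows that do not move let the fingers close. It gives the time, the measured TCP pose, the force, the opening and the grip force at its end, in the units of the state.
- env.observe(): the state, without advancing time (a new reading comes with each control period).
- env.snapshot(name): name is "scene" or "top" or "wrist"; returns a dict with "color" (480x640x3 uint8, blue, green, red), "range_z" (480x640 float32, m along the optical axis (not along the pixel's ray), 0 where there is no reading), "K" (3x3 intrinsics, pixels), "D" ([k1, k2, p1, p2, k3] as OpenCV has them; the pictures are not rectified), "eye" and "attitude" of the camera in the world; the wrist camera has in their place "hand_eye" (4x4, takes a point from camera to tool coordinates, whose origin is the TCP and whose axes are the flange's). Camera axes: x right, y down, z forward; pixel columns grow to the right and rows downward; lengths in m; the calibration is good to about 2 mm. A picture is of the moment at which its call begins: read the wrist's pose just before it.
- env.finish_job(): hands the job in; it is judged then, once.
The state is a dict: "time_s": time; "q": joint angles; "qd": joint speeds; "tau": joint torques, N m; "position": TCP position; "eef_rot": TCP orientation; "force": force on the tool from outside, world axes, zero at the start; "wrist_torque": the same for the moment, N m; "gripper_width": finger opening in m; "grasp_force": force on a finger pad.
Only numpy, scipy, OpenCV 4.12 (cv2) and the standard library are available. Lean on these libraries where they do the work, as an engineer would, in place of code of your own. Each camera call takes 0.05 s, during which the arm holds its last target. There are 200 camera calls.

## Working session

There is one attempt and no reset: what is moved stays moved. The work goes in short steps, Python scripts to look and compute and a shell command to move; the robot and the scene stay as the last step left them, time stands still between calls to the robot, and variables do not carry over. Pictures are saved under pics/ and viewed, at most 14 in all, crops included, and the job is handed in when it is done.

```bash
mkdir -p pics; python3 - <<'E'
from station import env
import cv2,numpy as np,pickle
s=env.observe()
print({k:np.round(v,3) for k,v in s.items()})
for n in ("scene","top"):
    d=env.snapshot(n); cv2.imwrite(f"pics/{n}0.png",d["color"]); pickle.dump(d,open(f"{n}0.pkl","wb"))
    print(n,d["K"].round(1).tolist(),np.round(d["D"],3),np.round(d["eye"],3),np.round(d["attitude"],3).tolist())
d=env.snapshot("wrist");print(np.round(d["hand_eye"],4).tolist(),d["K"].round(1).tolist(),d["D"])
E
```

```text
{'time_s': np.float64(0.0), 'q': array([-1.338,  0.333, -0.065,  1.461,  0.022,  1.35 , -0.088]), 'qd': array([-0.002, -0.   , -0.001,  0.001, -0.001,  0.002,  0.   ]), 'tau': array([-1.0000e-03, -6.2543e+01,  4.9000e-02, -3.9162e+01,  1.6000e-02,
        1.0000e-02, -0.0000e+00]), 'position': array([0.158, 0.604, 0.231]), 'eef_rot': array([-4.010e-01, -3.116e+00,  2.000e-03]), 'force': array([-0.107, -0.681, -0.033]), 'wrist_torque': array([-0.062,  0.071,  0.03 ]), 'grasp_force': np.float64(0.0), 'gripper_width': np.float64(0.085)}
scene [[614.9, 0.0, 309.4], [0.0, 614.9, 245.2], [0.0, 0.0, 1.0]] [-0.201  0.     0.     0.     0.   ] [ 0.841 -0.444  0.77 ] [-2.468, -0.611, 0.209]
top [[555.2, 0.0, 315.0], [0.0, 555.2, 240.0], [0.0, 0.0, 1.0]] [-0.094  0.     0.     0.     0.   ] [0.426 0.013 0.983] [-2.133, 2.175, -0.196]
[[-0.0001, -0.9594, -0.282, 0.0714], [1.0, -0.0001, -0.0001, 0.0008], [0.0, -0.282, 0.9594, -0.1416], [0.0, 0.0, 0.0, 1.0]] [[345.4, 0.0, 321.8], [0.0, 345.4, 229.2], [0.0, 0.0, 1.0]] [-0.04463819  0.          0.          0.          0.        ]
```

View pics/top0.png

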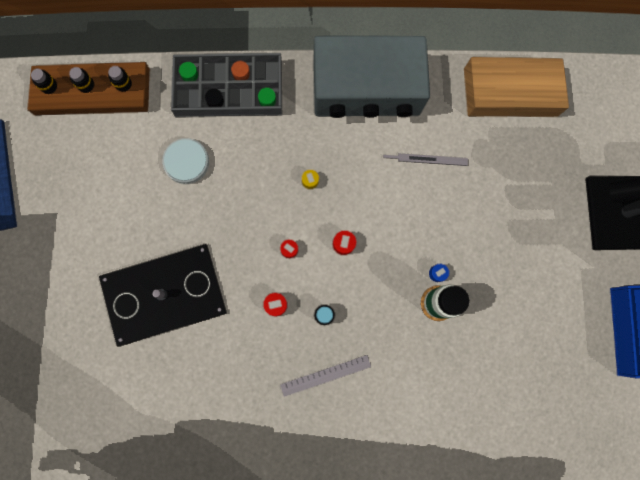

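View pics/scene0.png

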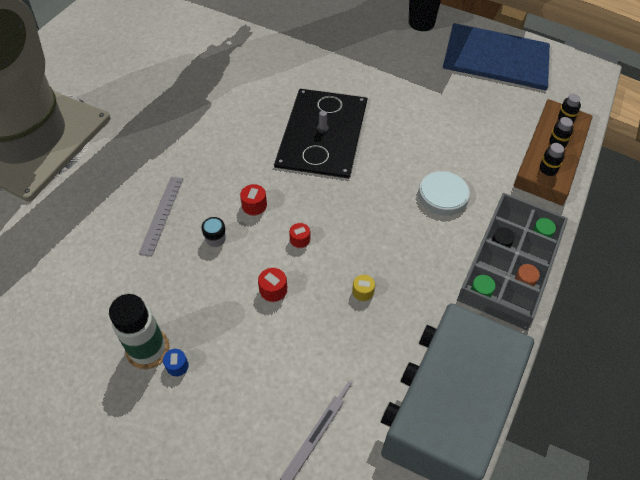

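```bash
cat > h.py <<'E'
import cv2,numpy as np,pickle
from scipy.spatial.transform import Rotation as R
def load(n): return pickle.load(open(n+".pkl","rb"))
def cam(d):
    if "hand_eye" in d:
        T=np.eye(4);T[:3,:3]=R.from_rotvec(d["rot"]).as_matrix();T[:3,3]=d["pos"];T=T@d["hand_eye"];return T[:3,:3],T[:3,3]
    a=np.array(d["attitude"],float); return (a if a.shape==(3,3) else R.from_rotvec(a).as_matrix()),np.array(d["eye"])
def ray(d,p):
    Rm,e=cam(d); u=cv2.undistortPoints(np.array([[p]],float),d["K"],np.array(d["D"])).ravel()
    return e,Rm@np.r_[u,1]
def tri(d1,p1,d2,p2):
    a,u=ray(d1,p1);b,v=ray(d2,p2);t=np.linalg.lstsq(np.c_[u,-v],b-a,rcond=None)[0]
    A=a+t[0]*u;B=b+t[1]*v;return (A+B)/2,np.linalg.norm(A-B)
def at_z(d,p,z):
    e,u=ray(d,p);return e+u*(z-e[2])/u[2]
def cloud(d):
    Rm,e=cam(d);h,w=d["range_z"].shape;g=np.stack(np.meshgrid(np.arange(w),np.arange(h)),-1).reshape(-1,1,2).astype(float)
    u=cv2.undistortPoints(g,d["K"],np.array(d["D"])).reshape(h,w,2);z=d["range_z"]
    return np.dstack([u*z[...,None],z])@Rm.T+e
def proj(d,P):
    Rm,e=cam(d);return cv2.projectPoints((np.atleast_2d(P)-e)@Rm,np.zeros(3),np.zeros(3),d["K"],np.array(d["D"]))[0].reshape(-1,2)
E
python3 - <<'E'
from h import *
t=load("top0");s=load("scene0")
def crop(d,x,y,w,h,k): return cv2.resize(d["color"][y:y+h,x:x+w],None,fx=k,fy=k,interpolation=cv2.INTER_CUBIC)
a=crop(t,250,220,130,110,3); b=crop(t,400,245,100,90,4)[:330]
c=crop(s,190,170,130,140,3)[:270]
d=crop(s,100,280,100,110,4)[180:450]
img=np.zeros((600,800,3),np.uint8);img[:330,:390]=a;img[:330,395:795]=b;img[330:600,:390]=c;img[330:600,395:795]=d
cv2.imwrite("pics/crop.png",img)
for n,d,pts in(("top",t,[(289,247),(345,240),(276,303),(325,315),(439,270),(455,300),(311,177),(160,294),(200,370)]),("scene",s,[(300,230),(273,277),(254,193),(213,225),(174,357),(130,308),(364,286),(322,140),(200,300)])):
    C=cloud(d)
    for p in pts: print(n,p,C[p[1],p[0]].round(4))
E
```

```text
Traceback (most recent call last):
ValueError: could not broadcast input array from shape (260,400,3) into shape (270,400,3)
```

```bash
python3 - <<'E'
from h import *
t=load("top0");s=load("scene0")
def crop(d,x,y,w,h,k): return cv2.resize(d["color"][y:y+h,x:x+w],None,fx=k,fy=k,interpolation=cv2.INTER_CUBIC)
a=crop(t,250,220,130,110,3); b=crop(t,400,245,100,90,4)[:330]
c=crop(s,190,170,130,140,3)[:270]
d=crop(s,100,280,100,110,4)[170:440]
img=np.zeros((600,800,3),np.uint8);img[:330,:390]=a;img[:330,395:795]=b;img[330:600,:390]=c;img[330:600,395:795]=d
cv2.imwrite("pics/crop.png",img)
for n,d,pts in(("top",t,[(289,247),(345,240),(276,303),(325,315),(439,270),(455,300),(311,177),(160,294),(200,370)]),("scene",s,[(300,230),(273,277),(254,193),(213,225),(174,357),(130,308),(364,286),(322,140),(200,300)])):
    C=cloud(d)
    for p in pts: print(n,p,C[p[1],p[0]].round(4))
E
```

```text
top (289, 247) [0.563  0.0299 0.0269]
top (345, 240) [ 0.5729 -0.0677  0.0317]
top (276, 303) [0.4663 0.0534 0.0312]
top (325, 315) [ 0.4442 -0.0296  0.0347]
top (439, 270) [ 0.5177 -0.2317  0.0257]
top (455, 300) [ 0.4613 -0.233   0.1118]
top (311, 177) [ 0.6892 -0.0111  0.0223]
top (160, 294) [0.4844 0.2492 0.042 ]
top (200, 370) [ 0.3537  0.1885 -0.0009]
scene (300, 230) [0.5604 0.0334 0.0214]
scene (273, 277) [ 0.5694 -0.063   0.0305]
scene (254, 193) [0.4652 0.0577 0.0305]
scene (213, 225) [ 0.4444 -0.0272  0.0345]
scene (174, 357) [ 0.5119 -0.2313  0.0231]
scene (130, 308) [ 0.4652 -0.2295  0.115 ]
scene (364, 286) [ 0.6891 -0.0135  0.0247]
scene (322, 140) [0.4963 0.2304 0.0075]
scene (200, 300) [ 0.4832 -0.1308 -0.0008]
```

View pics/crop.png

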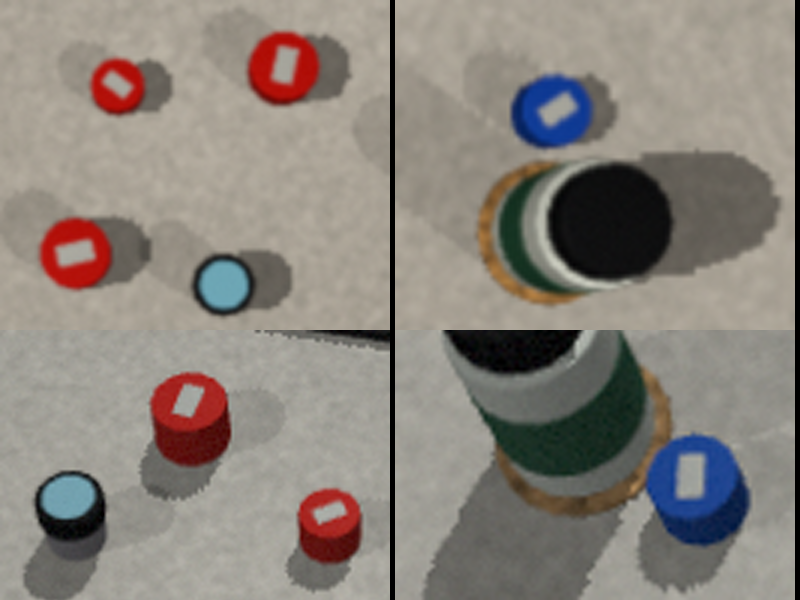

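```bash
python3 - <<'E'
from h import *
from scipy import ndimage as nd
t=load("top0");s=load("scene0")
def top(d,kind,seed,h):
    C=cloud(d);H=cv2.cvtColor(d["color"],cv2.COLOR_BGR2HSV).astype(int);hh=H[...,0]
    m={"red":((hh<10)|(hh>170)),"blue":(hh>108)&(hh<125),"lens":(hh>85)&(hh<108)}[kind]&(H[...,1]>90)
    m=nd.binary_fill_holes(m);l,_=nd.label(m);m=l==l[seed[1],seed[0]]
    # full outline: compare with predicted cylinder silhouette by fitting centre
    ys,xs=np.nonzero(m);return np.c_[xs,ys].astype(float),m
from scipy.optimize import minimize
def fit(d,m,z0,z1,r,g):
    a=np.linspace(0,2*np.pi,60)
    def sil(c):
        P=np.vstack([np.c_[c[0]+r*np.cos(a),c[1]+r*np.sin(a),0*a+z] for z in(z0,z1)])
        k=np.zeros(m.shape,np.uint8);hl=cv2.convexHull(proj(d,P).astype(np.float32))
        cv2.fillPoly(k,[np.round(hl*16).astype(np.int32)],1,shift=4);return k>0
    f=lambda c:(sil(c)^m).sum()
    best=min(((f((g[0]+i*.001,g[1]+j*.001)),g[0]+i*.001,g[1]+j*.001) for i in range(-8,9) for j in range(-8,9)))
    # average of near-best
    al=[(f((g[0]+i*.001,g[1]+j*.001)),g[0]+i*.001,g[1]+j*.001) for i in range(-8,9) for j in range(-8,9)]
    w=[x[1:] for x in al if x[0]<=best[0]+4]
    return np.mean(w,0).round(4),best[0],m.sum()
for n,k,pt,ps,h,z0,r,g in[("red","red",(284,250),(295,237),.024,0,.016,(.562,.031)),("blue","blue",(439,280),(174,370),.024,0,.016,(.515,-.2315)),("loupe lens","lens",(325,315),(213,228),.034,.0339,.0155,(.444,-.028))]:
    A,ma=top(t,k,pt,h);B,mb=top(s,k,ps,h)
    print(n,"top",fit(t,ma,z0,h,r,g),"scene",fit(s,mb,z0,h,r,g))
    Ct=cloud(t)[ma];Cs=cloud(s)[mb];print("  z90",np.percentile(Ct[:,2],85).round(4),np.percentile(Cs[:,2],85).round(4), "xy size", np.ptp(Ct[:,:2],axis=0).round(3))
# rings
for n,d,seeds in(("top",t,[(126,306),(197,284)]),("scene",s,[(329,104),(315,155)])):
    g=cv2.cvtColor(d["color"],cv2.COLOR_BGR2GRAY)
    for sx,sy in seeds:
        y,x=np.mgrid[:480,:640];m=(g>110)&(np.hypot(x-sx,(y-sy))<19)
        e=cv2.fitEllipse(np.c_[x[m],y[m]].astype(np.float32));print(n,"ring",np.round(e[0],1),np.round(e[1],1),at_z(d,e[0],.008).round(4),m.sum(),cloud(d)[int(e[0][1]),int(e[0][0]),2].round(4))
for nm,pt,ps in[("red top",(289.7,248.0),(300,231.3)),("blue top",(439.3,271.5),(174,359)),("lens",(324.7,314.7),(213.5,226.7)),("cap",(453,300.3),(129.5,308))]:
    p,e=tri(t,pt,s,ps);print(nm,p.round(4),e.round(4))
# coaster (cork pixels)
for n,d,b in(("top",t,(400,270,480,340)),("scene",s,(110,310,180,380))):
    H=cv2.cvtColor(d["color"],cv2.COLOR_BGR2HSV).astype(int);m=(H[...,0]>5)&(H[...,0]<22)&(H[...,1]>100);mm=np.zeros_like(m);mm[b[1]:b[3],b[0]:b[2]]=1;m&=mm
    y,x=np.nonzero(m);P=np.array([at_z(d,(u,v),.004)[:2] for u,v in zip(x,y)]);c,r=cv2.minEnclosingCircle(P.astype(np.float32)*1000);print(n,"coaster",c,r)
    C=cloud(d);cap=(C[...,2]>.105)&(C[...,2]<.125)&(abs(C[...,0]-.463)<.04)&(abs(C[...,1]+.231)<.04);Q=C[cap];c,r=cv2.minEnclosingCircle((Q[:,:2]*1000).astype(np.float32));print(" cap",Q.mean(0).round(4),c,r)
E
```

```text
red top (array([0.563 , 0.0302]), np.int64(31), np.int64(289)) scene (array([0.56 , 0.031]), np.int64(65), np.int64(440))
  z90 0.0253 0.0234 xy size [0.155 0.033]
blue top (array([ 0.5144, -0.2344]), np.int64(55), np.int64(289)) scene (array([ 0.5125, -0.2332]), np.int64(105), np.int64(519))
  z90 0.0256 0.0241 xy size [0.102 0.262]
loupe lens top (array([ 0.445, -0.029]), np.int64(54), np.int64(231)) scene (array([ 0.4501, -0.023 ]), np.int64(306351), np.int64(306642))
  z90 0.0364 0.0126 xy size [0.029 0.027]
top ring [125.5 305.2] [24.  24.8] [0.4676 0.3186 0.008 ] 77 0.0068
top ring [196.6 283.3] [24.2 24.8] [0.5043 0.1935 0.008 ] 64 0.0102
scene ring [329. 100.] [26.1 28.1] [0.4604 0.328  0.008 ] 194 0.0067
scene ring [315.3 154.6] [18.7 25.2] [0.5024 0.1937 0.008 ] 53 0.0097
red top [0.5621 0.0291 0.0241] 0.0012
blue top [ 0.5146 -0.2333  0.0238] 0.0019
lens [ 0.4452 -0.0287  0.0323] 0.0013
cap [ 0.4616 -0.2291  0.1111] 0.002
top coaster (461.1830139160156, -231.7164764404297) 31.01725196838379
 cap [ 0.4613 -0.2312  0.1133] (461.4389953613281, -232.1746826171875) 23.42445945739746
scene coaster (445.9792175292969, -229.40811157226562) 46.37639617919922
 cap [ 0.4625 -0.2337  0.1124] (460.4380187988281, -232.52685546875) 24.0606746673584
```

```bash
cat > st.py <<'E'
import sys,numpy as np
from station import env
from scipy.spatial.transform import Rotation as R
s=env.observe();p=s["position"];M=R.from_rotvec(s["eef_rot"]).as_matrix()
print("t %.2f"%s["time_s"],p.round(4),"toolx",M[:,0].round(3),"z",M[:,2].round(3),"F",s["force"].round(1),"w %.4f g %.1f"%(s["gripper_width"],s["grasp_force"]))
if len(sys.argv)>3:
    d=np.array(sys.argv[1:4],float)-p;print("rows units",(M.T@d/.02).round(2))
if len(sys.argv)>4:
    y=float(sys.argv[4]);c=np.arctan2(-M[1,0],-M[0,0]);print("turn units",round((c-y)/.5,3))
E
python3 -m handwheel '[[[0,0,0],-0.257],[[0,0,0],-0.257],[[-1,-1,0],0],[[-1,-1,0],0],[[-1,-1,0],0]]' 0.4
python3 st.py 0.562 0.030 0.12 0
```

```text
time_s: 0.78
position: [0.2188, 0.5439, 0.231]
eef_rot: [0.002, -3.141, 0.001]
force: [0.5, -0.3, 0.3]
gripper_width: 0.0598
grasp_force: 0.0
t 0.78 [0.2188 0.5439 0.231 ] toolx [-1.    -0.001  0.   ] z [-0.    -0.001 -1.   ] F [ 0.5 -0.3  0.3] w 0.0598 g 0.0
rows units [-17.13 -25.71   5.56]
turn units 0.002
```

```bash

python3 -m handwheel '[[[-1,-1,0],0],[[-1,-1,0],0],[[-1,-1,0],0],[[-1,-1,0],0],[[-1,-1,0],0]]' >/dev/null
python3 -m handwheel '[[[-1,-1,0],0],[[-1,-1,0],0],[[-1,-1,0],0],[[-1,-1,0],0],[[-1,-1,0],0]]' >/dev/null
python3 -m handwheel '[[[-1,-1,0],0],[[-1,-1,0],0],[[-1,-1,0],0],[[-1,-1,0],0],[[-1,-1,0],0]]' >/dev/null
python3 -m handwheel '[[[-1,-1,0.5],0],[[-0.5,-1,0.5],0],[[0,-1,0.5],0],[[0,-1,0.5],0],[[0,-1,0.5],0]]' >/dev/null
python3 -m handwheel '[[[0,-1,0.5],0],[[0,-1,0.5],0],[[0,-1,0.5],0],[[0,-1,0.5],0],[[0,-1,0.5],0]]' >/dev/null
python3 -m handwheel '[[[0,-0.7,0.5],0],[[0,0,0],0]]'
python3 st.py 0.562 0.030 0.003 0
python3 - <<'E'
from h import *
from station import env
s=env.observe();d=env.snapshot("wrist");d["pos"]=s["position"];d["rot"]=s["eef_rot"];pickle.dump(d,open("w1.pkl","wb"));cv2.imwrite("pics/w1.png",d["color"])
print(proj(d,[.562,.030,.024]))
E
```

```text
time_s: 4.15
position: [0.5483, 0.0299, 0.1205]
eef_rot: [-0.001, -3.14, 0.001]
force: [0.3, 0.3, -0.1]
gripper_width: 0.0604
grasp_force: 0.0
t 4.15 [0.5483 0.0299 0.1205] toolx [-1.     0.001  0.001] z [-0.001 -0.    -1.   ] F [ 0.3  0.3 -0.1] w 0.0604 g 0.0
rows units [-0.69  0.01  5.87]
turn units -0.001
[[321.12931249 249.02310797]]
```

View pics/w1.png

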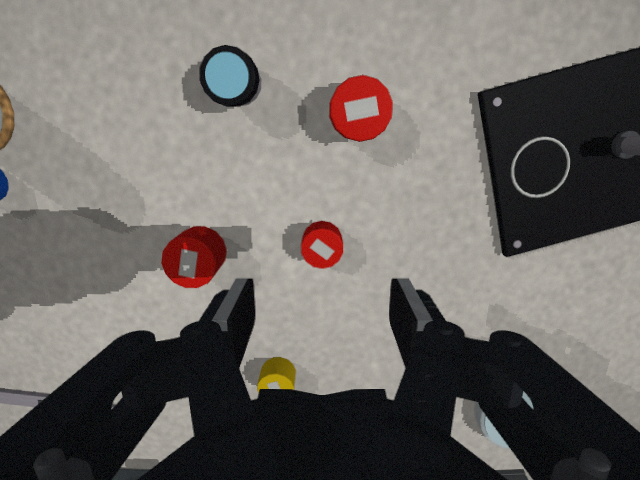

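```bash
python3 - <<'E'
from h import *
d=load("w1");print(at_z(d,(322,247.5),.024),at_z(d,(540.7,167),.008),at_z(d,(227,75.5),.034))
E
python3 -m handwheel '[[[-0.69,0,0],0],[[0,0,1],0],[[0,0,1],0],[[0,0,1],0],[[0,0,1],0]]' >/dev/null
python3 -m handwheel '[[[0,0,1],0],[[0,0,0.5],0],[[0,0,0.3],0],[[0,0,0],0]]'
python3 -m handwheel '[[[0,0,0],0],[[0,0,0],0],[[0,0,0],0],[[0,0,0],0]]' -1
python3 st.py
```

```text
[0.5608223  0.03063693 0.024     ] [0.50358923 0.19299101 0.008     ] [ 0.44533764 -0.02778823  0.034     ]
time_s: 5.32
position: [0.5629, 0.0314, 0.0054]
eef_rot: [-0.002, 3.141, 0.0]
force: [0.0, 0.5, 0.2]
gripper_width: 0.0599
grasp_force: 0.0
time_s: 5.82
position: [0.5632, 0.0313, 0.0062]
eef_rot: [-0.002, 3.14, 0.001]
force: [-1.2, -0.5, 6.5]
gripper_width: 0.0298
grasp_force: 59.1
t 5.83 [0.5632 0.0313 0.0062] toolx [-1.    -0.001 -0.001] z [ 0.001  0.    -1.   ] F [-1.2 -0.5  6.5] w 0.0298 g 59.1
```

```bash

python3 -m handwheel '[[[0,0,-1],0],[[0,0,-1],0],[[0,0,-1],0],[[0,0,-1],0],[[0.3,1,0],0]]' 
python3 -m handwheel '[[[0.4,1,0],0],[[0.4,1,0],0],[[0.4,1,0],0],[[0.4,1,0],0],[[0.4,1,0],0]]' >/dev/null
python3 -m handwheel '[[[0.4,1,0],0],[[0.4,1,0],0],[[0.4,1,0],0],[[0.4,1,0],0],[[0.4,1,0],0]]' >/dev/null
python3 -m handwheel '[[[0.4,1,0],0],[[0.2,1,0],0],[[0,0.5,0],0],[[0,0,0],0],[[0,0,0],0]]' 
python3 st.py 0.469 0.3186 0.0145 0
python3 - <<'E'
from h import *
from station import env
s=env.observe();d=env.snapshot("wrist");d["pos"]=s["position"];d["rot"]=s["eef_rot"];pickle.dump(d,open("w2.pkl","wb"));cv2.imwrite("pics/w2.png",d["color"])
print(proj(d,[[.4676,.3186,.008],[.5043,.1935,.008]]))
E
```

```text
time_s: 6.45
position: [0.558, 0.0498, 0.0874]
eef_rot: [0.003, 3.138, 0.0]
force: [0.4, 0.1, -0.3]
gripper_width: 0.0297
grasp_force: 59.3
time_s: 8.32
position: [0.4648, 0.3001, 0.0852]
eef_rot: [-0.0, 3.141, -0.001]
force: [0.2, 0.2, -1.4]
gripper_width: 0.0297
grasp_force: 59.3
t 8.32 [0.4648 0.3001 0.0852] toolx [-1. -0. -0.] z [ 0. -0. -1.] F [ 0.2  0.2 -1.4] w 0.0297 g 59.3
rows units [-0.21  0.93  3.54]
turn units 0.0
[[348.51479942 243.17738023]
 [169.84482865 292.32061911]]
```

View pics/w2.png

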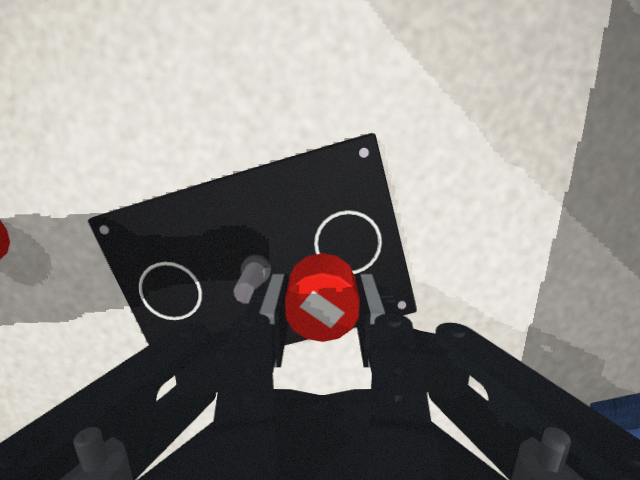

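```bash
python3 - <<'E'
from h import *
d=load("w2");print(at_z(d,(322,308),.103)-d["pos"])
E
python3 -m handwheel '[[[-0.21,0.93,0],0],[[0,0,1],0],[[0,0,1],0],[[0,0,0.9],0],[[0,0,0.3],0]]' >/dev/null
python3 -m handwheel '[[[0,0,0.2],0],[[0,0,0.1],0],[[0,0,0],0]]'
python3 st.py 0.469 0.3186 0.0145 0
```

```text
[-0.0018508   0.00077204  0.01775218]
time_s: 9.38
position: [0.4687, 0.3198, 0.0157]
eef_rot: [-0.002, 3.141, 0.001]
force: [0.3, -0.6, -0.3]
gripper_width: 0.03
grasp_force: 59.3
t 9.38 [0.4687 0.3198 0.0157] toolx [-1.    -0.001 -0.   ] z [ 0.  0. -1.] F [ 0.3 -0.6 -0.3] w 0.0300 g 59.3
rows units [-0.02 -0.06  0.06]
turn units 0.002
```

Offset in hand matches my estimate. Lower the last millimetre, release, rise.

```bash

python3 -m handwheel '[[[0,-0.06,0.07],0],[[0,0,0],0]]'
python3 -m handwheel '[[[0,0,0],0],[[0,0,0],0],[[0,0,0],0],[[0,0,-0.5],0],[[0,0,-1],0]]' 0.3
python3 -m handwheel '[[[0,0,-1],0],[[0,0,-1],0],[[0,0,-1],0],[[0,-1,-1],0],[[0,-1,-1],0]]' 
python3 - <<'E'
from h import *
from station import env
s=env.observe();d=env.snapshot("wrist");d["pos"]=s["position"];d["rot"]=s["eef_rot"];pickle.dump(d,open("w3.pkl","wb"));cv2.imwrite("pics/w3.png",d["color"])
print(proj(d,[[.4676,.3186,.032],[.5043,.1935,.008]]))
E
python3 st.py 0.4615 -0.2315 0.058
```

```text
time_s: 9.62
position: [0.4687, 0.3187, 0.0143]
eef_rot: [-0.002, 3.141, 0.001]
force: [0.5, 0.6, 2.3]
gripper_width: 0.0298
grasp_force: 59.6
time_s: 10.25
position: [0.4681, 0.3181, 0.0441]
eef_rot: [0.002, -3.141, 0.001]
force: [1.0, -0.0, 0.4]
gripper_width: 0.0557
grasp_force: 0.0
time_s: 10.88
position: [0.4685, 0.2781, 0.1453]
eef_rot: [-0.002, 3.141, 0.001]
force: [0.8, 0.4, -0.2]
gripper_width: 0.0555
grasp_force: 0.0
[[373.80156846 223.41738939]
 [223.18385779 256.75322937]]
t 10.93 [0.4703 0.2756 0.148 ] toolx [-1.     0.002 -0.003] z [ 0.003  0.001 -1.   ] F [ 3.3 -2.3  2.8] w 0.0555 g 0.0
rows units [  0.41 -25.36   4.46]
```

View pics/w3.png

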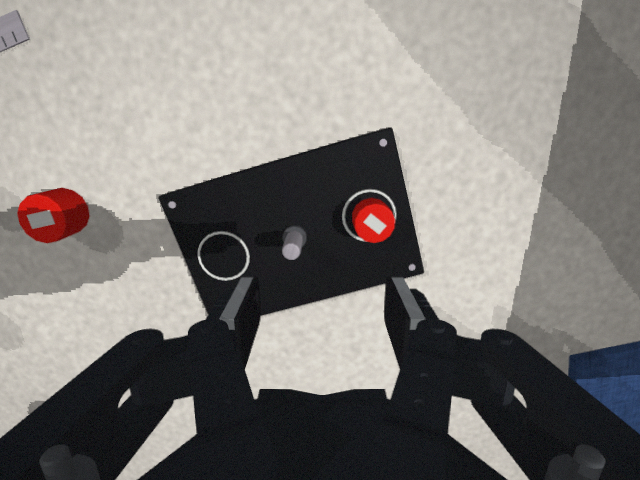

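```bash

python3 -m handwheel '[[[0,-1,-1],0],[[0,-1,-1],0],[[0,-1,-0.5],0],[[0,-1,0],0],[[0,-1,0],0]]' 1 >/dev/null
python3 -m handwheel '[[[0,-1,0],0],[[0,-1,0],0],[[0,-1,0],0],[[0,-1,0],0],[[0,-1,0],0]]' >/dev/null
python3 -m handwheel '[[[0,-1,0],0],[[0,-1,0],0],[[0,-1,0],0],[[0,-1,0],0],[[0,-1,0],0]]' >/dev/null
python3 -m handwheel '[[[0,-1,0],0],[[0,-1,0],0],[[0,-1,0],0],[[0,-1,0],0],[[0,-1,0],0]]' >/dev/null
python3 -m handwheel '[[[0.3,-1,0],0],[[0,-1,0],0],[[0,-1,0],0],[[0,-1,0],0],[[0,-0.5,0],0]]' >/dev/null
python3 -m handwheel '[[[0,0,0],0],[[0,0,0],0]]'
python3 st.py 0.4615 -0.2315 0.058 0
python3 - <<'E'
from h import *
from station import env
s=env.observe();d=env.snapshot("wrist");d["pos"]=s["position"];d["rot"]=s["eef_rot"];pickle.dump(d,open("w4.pkl","wb"));cv2.imwrite("pics/w4.png",d["color"])
print(proj(d,[[.4615,-.2315,.114],[.514,-.2335,.024],[.445,-.0285,.034]]))
E
```

```text
time_s: 14.3
position: [0.4632, -0.2109, 0.1938]
eef_rot: [0.003, -3.141, -0.001]
force: [-0.0, -0.2, -0.1]
gripper_width: 0.0851
grasp_force: 0.0
t 14.30 [ 0.4632 -0.2109  0.1938] toolx [-1.    -0.002  0.   ] z [-0.  0. -1.] F [-0.  -0.2 -0.1] w 0.0851 g 0.0
rows units [ 0.08 -1.03  6.79]
turn units 0.004
[[290.05557752 235.60400038]
 [297.50517968 259.57798257]
 [524.66075502 191.54807084]]
```

View pics/w4.png

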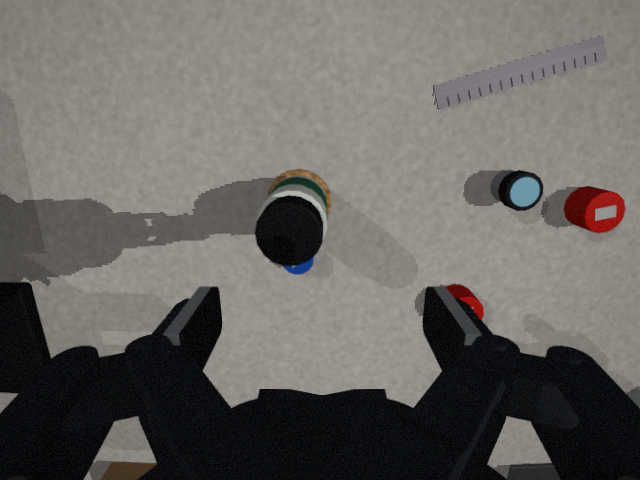

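```bash

python3 -m handwheel '[[[0.08,-1,0],0],[[0,0,0],0],[[0,0,1],0],[[0,0,1],0],[[0,0,1],0]]' >/dev/null
python3 -m handwheel '[[[0,0,1],0],[[0,0,1],0],[[0,0,1],0],[[0,0,0.8],0],[[0,0,0],0]]'
python3 -m handwheel '[[[0,0,0],0],[[0,0,0],0],[[0,0,0],0],[[0,0,0],0]]' -1
python3 st.py
```

```text
time_s: 15.6
position: [0.461, -0.2307, 0.057]
eef_rot: [0.003, -3.14, -0.001]
force: [-0.1, -0.3, 0.9]
gripper_width: 0.0857
grasp_force: 0.0
time_s: 16.1
position: [0.4623, -0.232, 0.059]
eef_rot: [-0.001, 3.14, -0.0]
force: [-0.3, -0.2, 5.7]
gripper_width: 0.0525
grasp_force: 61.9
t 16.10 [ 0.4623 -0.232   0.059 ] toolx [-1.    -0.001 -0.002] z [ 0.002 -0.    -1.   ] F [-0.3 -0.2  5.7] w 0.0525 g 61.9
```

```bash

python3 -m handwheel '[[[0,0,-0.3],0],[[0,0,-0.6],0],[[0,0,-0.6],0],[[0,-0.5,-0.5],0],[[0,-1,0],0]]' 
python3 -m handwheel '[[[0,-1,0],0],[[0,-1,0],0],[[0,-1,0],0],[[0,-1,0],0],[[0,-1,0],0]]' >/dev/null
python3 -m handwheel '[[[0,-0.5,0],0],[[0,0,0.5],0],[[0,0,0.7],0],[[0,0,0.5],0],[[0,0,0],0]]' 
python3 st.py 0.4623 -0.372 0.0545 0
```

```text
time_s: 16.73
position: [0.4624, -0.2619, 0.0993]
eef_rot: [-0.004, 3.14, 0.0]
force: [0.3, -0.4, -2.1]
gripper_width: 0.0527
grasp_force: 63.2
time_s: 17.98
position: [0.4613, -0.3706, 0.0626]
eef_rot: [0.003, -3.14, -0.002]
force: [0.1, 0.1, -2.7]
gripper_width: 0.0524
grasp_force: 63.1
t 17.98 [ 0.4613 -0.3706  0.0626] toolx [-1.    -0.002  0.002] z [-0.002  0.001 -1.   ] F [ 0.1  0.1 -2.7] w 0.0524 g 63.1
rows units [-0.05 -0.07  0.41]
turn units 0.004
```

```bash

python3 -m handwheel '[[[0,0,0.2],0],[[0,0,0.1],0],[[0,0,0.06],0],[[0,0,0],0]]' 
python3 st.py 0.4623 -0.372 0.0545 0
```

```text
time_s: 18.48
position: [0.4617, -0.3716, 0.0567]
eef_rot: [-0.002, 3.141, 0.0]
force: [-0.9, -0.0, -2.4]
gripper_width: 0.0527
grasp_force: 63.1
t 18.48 [ 0.4617 -0.3716  0.0567] toolx [-1.    -0.001 -0.   ] z [ 0.  0. -1.] F [-0.9 -0.  -2.4] w 0.0527 g 63.1
rows units [-0.03 -0.02  0.11]
turn units 0.002
```

```bash

python3 -m handwheel '[[[0,0,0.05],0],[[0,0,0.03],0],[[0,0,0],0]]' 
python3 st.py 0.4623 -0.372 0.0545 0
```

```text
time_s: 18.85
position: [0.4618, -0.3716, 0.0551]
eef_rot: [-0.002, 3.141, 0.0]
force: [0.3, -0.0, -1.3]
gripper_width: 0.0529
grasp_force: 63.4
t 18.85 [ 0.4618 -0.3716  0.0551] toolx [-1.    -0.001 -0.   ] z [ 0.  0. -1.] F [ 0.3 -0.  -1.3] w 0.0529 g 63.4
rows units [-0.03 -0.02  0.03]
turn units 0.003
```

```bash

python3 -m handwheel '[[[0,0,0.03],0],[[0,0,0],0]]' 
python3 -m handwheel '[[[0,0,0],0],[[0,0,0],0],[[0,0,0],0],[[0,0,-1],0],[[0,0,-1],0]]' 1
python3 -m handwheel '[[[0,0,-1],0],[[0,0,-1],0],[[0,0,-1],0],[[0,0,-1],0],[[0,1,-0.5],0]]' >/dev/null
python3 -m handwheel '[[[-0.6,1,0],0],[[-1,1,0],0],[[-1,1,0],0],[[0,1,0],0],[[0,1,0],0]]' >/dev/null
python3 -m handwheel '[[[0,0.5,1],0],[[0,0,1],0],[[0,0,0],0],[[0,0,0],0]]' 0.4
python3 st.py 0.514 -0.2335 0.006 0
python3 - <<'E'
from h import *
from station import env
s=env.observe();d=env.snapshot("wrist");d["pos"]=s["position"];d["rot"]=s["eef_rot"];pickle.dump(d,open("w5.pkl","wb"));cv2.imwrite("pics/w5.png",d["color"])
print(proj(d,[[.514,-.2335,.024],[.4615,-.2317,.004]]))
E
```

```text
time_s: 19.1
position: [0.4619, -0.3717, 0.0551]
eef_rot: [-0.002, 3.141, 0.0]
force: [-1.4, 0.7, 5.9]
gripper_width: 0.0527
grasp_force: 64.2
time_s: 19.73
position: [0.4619, -0.3719, 0.0963]
eef_rot: [-0.002, 3.141, -0.001]
force: [0.4, 0.2, 0.7]
gripper_width: 0.0854
grasp_force: 0.0
time_s: 21.48
position: [0.5139, -0.2419, 0.1455]
eef_rot: [-0.001, 3.141, -0.0]
force: [-0.9, 0.7, -0.3]
gripper_width: 0.0598
grasp_force: 0.0
t 21.48 [ 0.5139 -0.2419  0.1455] toolx [-1.    -0.001 -0.001] z [ 0.001 -0.    -1.   ] F [-0.9  0.7 -0.3] w 0.0598 g 0.0
rows units [-0.    0.42  6.98]
turn units 0.002
[[331.67648883 221.85723531]
 [333.79508006 152.27211624]]
```

View pics/w5.png

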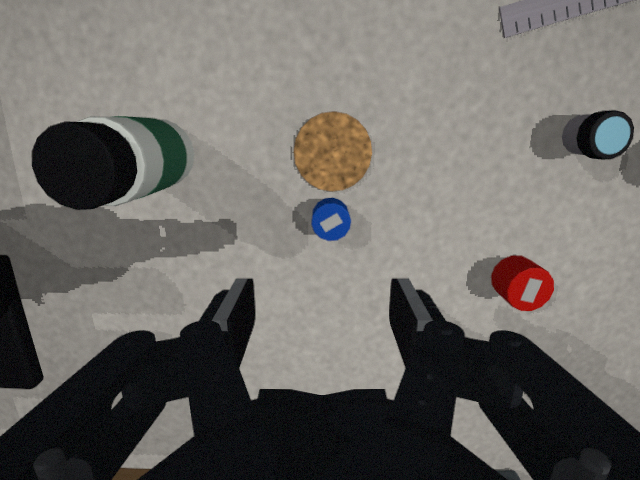

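```bash

python3 -m handwheel '[[[0,0.42,1],0],[[0,0,1],0],[[0,0,1],0],[[0,0,1],0],[[0,0,1],0]]' >/dev/null
python3 -m handwheel '[[[0,0,1],0],[[0,0,0.6],0],[[0,0,0.35],0],[[0,0,0],0]]'
python3 -m handwheel '[[[0,0,0],0],[[0,0,0],0],[[0,0,0],0],[[0,0,0],0]]' -1
python3 st.py
python3 -m handwheel '[[[0,0,-1],0],[[0,0,-1],0],[[0,0,-1],0],[[0,0,-1],0],[[0,0,-1],0]]'
python3 st.py 0.5043 0.1933 0.0145
```

```text
time_s: 22.65
position: [0.5135, -0.2331, 0.0052]
eef_rot: [0.002, -3.141, -0.0]
force: [0.7, 0.5, 0.2]
gripper_width: 0.0598
grasp_force: 0.0
time_s: 23.15
position: [0.5141, -0.2332, 0.0064]
eef_rot: [-0.002, 3.14, -0.0]
force: [-2.2, 0.8, 5.0]
gripper_width: 0.0297
grasp_force: 59.0
t 23.15 [ 0.5141 -0.2332  0.0064] toolx [-1.    -0.001 -0.001] z [ 0.001 -0.    -1.   ] F [-2.2  0.8  5. ] w 0.0297 g 59.0
time_s: 23.78
position: [0.5136, -0.2331, 0.1072]
eef_rot: [-0.002, 3.141, 0.0]
force: [-0.6, -0.1, -0.8]
gripper_width: 0.0298
grasp_force: 59.3
t 23.77 [ 0.5136 -0.2331  0.1072] toolx [-1.    -0.001 -0.001] z [ 0.001  0.    -1.   ] F [-0.6 -0.1 -0.8] w 0.0298 g 59.3
rows units [ 0.44 21.32  4.63]
```

```bash

python3 -m handwheel '[[[0.4,1,0],0],[[0,1,0],0],[[0,1,0],0],[[0,1,0],0],[[0,1,0],0]]' >/dev/null
python3 -m handwheel '[[[0,1,0],0],[[0,1,0],0],[[0,1,0],0],[[0,1,0],0],[[0,1,0],0]]' >/dev/null
python3 -m handwheel '[[[0,1,0],0],[[0,1,0],0],[[0,1,0],0],[[0,1,0],0],[[0,1,0],0]]' >/dev/null
python3 -m handwheel '[[[0,1,0],0],[[0,1,0],0],[[0,1,0],0],[[0,1,0],0],[[0,1,0],0]]' >/dev/null
python3 -m handwheel '[[[0,1,0],0],[[0,0.3,0],0],[[0,0,0],0],[[0,0,0],0]]'
python3 st.py 0.5042 0.1933 0.0145 0
python3 - <<'E'
from h import *
from station import env
s=env.observe();d=env.snapshot("wrist");d["pos"]=s["position"];d["rot"]=s["eef_rot"];pickle.dump(d,open("w6.pkl","wb"))
H=cv2.cvtColor(d["color"],cv2.COLOR_BGR2HSV).astype(int);m=(H[...,0]>108)&(H[...,0]<125)&(H[...,1]>90);m[:,:250]=0;m[:,400:]=0
y,x=np.nonzero(m);print("blue px",x.min(),x.max(),y.min(),y.max(),proj(d,[[.5042,.1933,.008]]))
print("if centred: ",proj(d,[s["position"]+[0.016,0,.018],s["position"]-[.016,0,.006],s["position"]+[0,.016,.018],s["position"]+[0,-.016,.018]]))
E
```

```text
time_s: 26.78
position: [0.5051, 0.192, 0.1055]
eef_rot: [-0.0, -3.142, 0.0]
force: [-1.0, -0.2, -0.0]
gripper_width: 0.0297
grasp_force: 59.3
t 26.77 [0.5051 0.192  0.1055] toolx [-1.  0.  0.] z [-0. -0. -1.] F [-1.  -0.2 -0. ] w 0.0297 g 59.3
rows units [0.05 0.07 4.55]
turn units -0.0
blue px 250 397 214 478 [[322.74270238 229.23419444]]
if centred:  [[320.15567719 346.41027646]
 [320.3071691  254.17612314]
 [359.82609993 312.35239377]
 [280.36435286 312.33944259]]
```

```bash

python3 -m handwheel '[[[0.05,0.07,1],0],[[0,0,1],0],[[0,0,1],0],[[0,0,0.8],0],[[0,0,0.4],0]]' >/dev/null
python3 -m handwheel '[[[0,0,0.2],0],[[0,0,0.05],0],[[0,0,0],0]]' 
python3 st.py 0.5042 0.1933 0.0145 0
```

```text
time_s: 27.82
position: [0.5043, 0.1945, 0.0169]
eef_rot: [-0.002, 3.141, 0.001]
force: [0.3, -0.1, 0.1]
gripper_width: 0.0297
grasp_force: 59.3
t 27.82 [0.5043 0.1945 0.0169] toolx [-1.    -0.001 -0.001] z [ 0.001  0.    -1.   ] F [ 0.3 -0.1  0.1] w 0.0297 g 59.3
rows units [ 0.01 -0.06  0.12]
turn units 0.002
```

```bash

python3 -m handwheel '[[[0,-0.05,0.07],0],[[0,0,0.05],0],[[0,0,0],0]]'
python3 -m handwheel '[[[0,0,0],0],[[0,0,0],0],[[0,0,0],0],[[0,0,-0.5],0],[[0,0,-1],0]]' 0.3
python3 -m handwheel '[[[0,0,-1],0],[[0,0,-1],0],[[0,0,-1],0],[[0,-1,-1],0],[[0,-1,0],0]]' >/dev/null
python3 -m handwheel '[[[0,0,0],0],[[0,0,0],0]]'
python3 - <<'E'
from h import *
from station import env
s=env.observe();d=env.snapshot("wrist");d["pos"]=s["position"];d["rot"]=s["eef_rot"];pickle.dump(d,open("w7.pkl","wb"))
p=proj(d,[[.5042,.1933,.032],[.5042,.1933,.008]]);print(p);x,y=p[0].astype(int)
c=d["color"][max(y-60,0):y+60,x-80:x+80];print("crop origin",x-80,max(y-60,0));cv2.imwrite("pics/w7.png",cv2.resize(c,None,fx=4,fy=4,interpolation=cv2.INTER_CUBIC))
E
python3 st.py 0.445 -0.0285 0.006 0
```

```text
time_s: 28.2
position: [0.5041, 0.1932, 0.0144]
eef_rot: [-0.002, 3.141, 0.0]
force: [-1.4, -0.2, 4.5]
gripper_width: 0.0297
grasp_force: 59.8
time_s: 28.82
position: [0.5036, 0.1931, 0.0444]
eef_rot: [0.002, -3.141, 0.001]
force: [0.5, -0.1, -0.3]
gripper_width: 0.0557
grasp_force: 0.0
time_s: 29.7
position: [0.5036, 0.1537, 0.1234]
eef_rot: [0.002, -3.141, 0.0]
force: [0.4, 0.1, -0.9]
gripper_width: 0.0556
grasp_force: 0.0
[[376.97556802 233.90130127]
 [372.2323061  224.77608161]]
crop origin 296 173
t 29.75 [0.5036 0.1539 0.1235] toolx [-1.    -0.002  0.001] z [-0.001 -0.    -1.   ] F [ 0.7  1.1 -0.3] w 0.0557 g 0.0
rows units [ 2.94 -9.11  5.88]
turn units 0.004
```

View pics/w7.png

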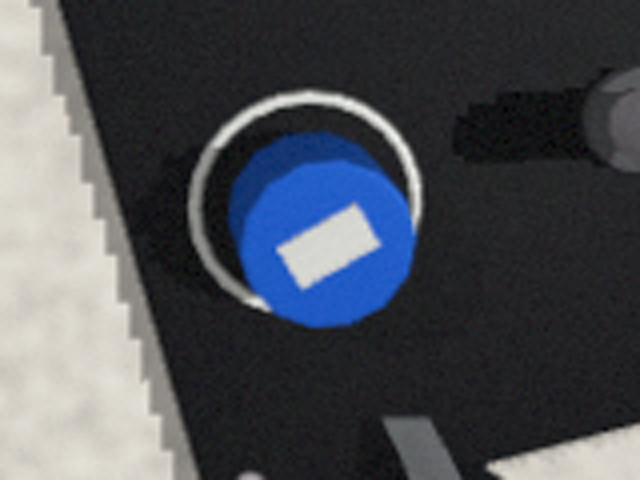

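```bash

python3 -m handwheel '[[[0.5,-1,0],0],[[0.5,-1,0],0],[[0.5,-1,0],0],[[0.5,-1,0],0],[[0.5,-1,0],0]]' 0.4 >/dev/null
python3 -m handwheel '[[[0.44,-1,0],0],[[0,-1,0],0],[[0,-1,0],0],[[0,-1,0],0],[[0,0,0],0]]' >/dev/null
python3 -m handwheel '[[[0,0,0],0]]'
python3 st.py 0.445 -0.0285 0.008 0
python3 - <<'E'
from h import *
from station import env
s=env.observe();d=env.snapshot("wrist");d["pos"]=s["position"];d["rot"]=s["eef_rot"];pickle.dump(d,open("w8.pkl","wb"))
p=proj(d,[[.445,-.0285,.034]]);print(p);x,y=p[0].astype(int)
c=d["color"][max(y-60,0):y+60,x-80:x+80];print("crop origin",x-80,max(y-60,0));cv2.imwrite("pics/w8.png",cv2.resize(c,None,fx=4,fy=4,interpolation=cv2.INTER_CUBIC))
H=cv2.cvtColor(d["color"],cv2.COLOR_BGR2HSV).astype(int);m=(H[...,0]>85)&(H[...,0]<108)&(H[...,1]>80);yy,xx=np.nonzero(m);k=np.hypot(xx-x,yy-y)<40;q=(xx[k].mean(),yy[k].mean());print(q,at_z(d,q,.034),np.median(cloud(d)[yy[k],xx[k],2]))
E
```

```text
time_s: 31.12
position: [0.4454, -0.0263, 0.1241]
eef_rot: [-0.002, 3.142, 0.001]
force: [-0.3, -0.3, 0.2]
gripper_width: 0.0599
grasp_force: 0.0
t 31.12 [ 0.4454 -0.0263  0.1241] toolx [-1.    -0.002 -0.   ] z [ 0.  0. -1.] F [-0.3 -0.3  0.2] w 0.0599 g 0.0
rows units [ 0.02 -0.11  5.81]
turn units 0.003
[[317.68592135 232.9583729 ]]
crop origin 237 172
(np.float64(317.8877388535032), np.float64(231.96815286624204)) [ 0.44427422 -0.0283571   0.034     ] 0.033689988900558604
```

View pics/w8.png

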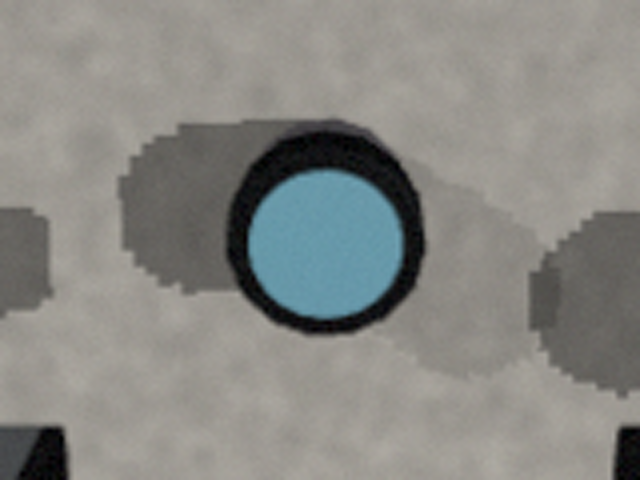

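```bash

python3 -m handwheel '[[[0.03,-0.11,1],0],[[0,0,1],0],[[0,0,1],0],[[0,0,1],0],[[0,0,1],0]]' >/dev/null
python3 -m handwheel '[[[0,0,0.5],0],[[0,0,0.25],0],[[0,0,0],0]]'
python3 -m handwheel '[[[0,0,0],0],[[0,0,0],0],[[0,0,0],0],[[0,0,0],0]]' -1
python3 st.py
python3 -m handwheel '[[[0,0,-1],0],[[0,0,-1],0],[[0,0,-1],0],[[0,0,-1],0],[[0,0,-1],0]]'
python3 st.py 0.5042 0.1935 0.1
```

```text
time_s: 32.17
position: [0.445, -0.0288, 0.0092]
eef_rot: [-0.002, 3.142, 0.0]
force: [-0.5, -0.5, 0.4]
gripper_width: 0.0599
grasp_force: 0.0
time_s: 32.67
position: [0.4454, -0.0289, 0.0099]
eef_rot: [-0.002, 3.141, 0.001]
force: [-2.4, -0.5, 6.7]
gripper_width: 0.034
grasp_force: 58.8
t 32.67 [ 0.4454 -0.0289  0.0099] toolx [-1.    -0.001 -0.001] z [ 0.001  0.001 -1.   ] F [-2.4 -0.5  6.7] w 0.0340 g 58.8
time_s: 33.3
position: [0.4449, -0.029, 0.11]
eef_rot: [-0.002, 3.141, 0.001]
force: [-0.5, 0.7, -1.0]
gripper_width: 0.0341
grasp_force: 59.7
t 33.30 [ 0.4449 -0.029   0.11  ] toolx [-1.    -0.001 -0.   ] z [ 0.  0. -1.] F [-0.5  0.7 -1. ] w 0.0341 g 59.7
rows units [-2.98 11.12  0.51]
```

```bash

python3 -m handwheel '[[[-0.5,1,0],0],[[-0.5,1,0],0],[[-0.5,1,0],0],[[-0.5,1,0],0],[[-0.5,1,0],0]]' >/dev/null
python3 -m handwheel '[[[-0.5,1,0],0],[[0,1,0],0],[[0,1,0],0],[[0,1,0],0],[[0,1,0],0]]' >/dev/null
python3 -m handwheel '[[[0,1,0],0],[[0,0.1,0],0],[[0,0,0],0],[[0,0,0],0]]'
python3 st.py 0.5046 0.1935 0.0415 0
python3 - <<'E'
from h import *
from station import env
s=env.observe();d=env.snapshot("wrist");d["pos"]=s["position"];d["rot"]=s["eef_rot"];pickle.dump(d,open("w9.pkl","wb"))
H=cv2.cvtColor(d["color"],cv2.COLOR_BGR2HSV).astype(int);m=(H[...,0]>85)&(H[...,0]<108)&(H[...,1]>80);m[:,:250]=0;m[:,390:]=0
l,n,st,c=cv2.connectedComponentsWithStats(m.astype(np.uint8));i=1+np.argmax(n[1:,4]) if n.ndim>1 else 1
print(n[i],st[i],at_z(d,st[i],s["position"][2]-.0096+.034)-s["position"])
E
```

```text
time_s: 35.05
position: [0.5048, 0.1921, 0.1091]
eef_rot: [-0.0, -3.142, 0.0]
force: [0.2, 0.4, -0.6]
gripper_width: 0.0339
grasp_force: 59.7
t 35.05 [0.5048 0.1921 0.1091] toolx [-1.  0.  0.] z [-0. -0. -1.] F [ 0.2  0.4 -0.6] w 0.0339 g 59.7
rows units [0.01 0.07 3.38]
turn units -0.0Traceback (most recent call last):
  File "<stdin>", line 6, in <module>
  File "h.py", line 15, in at_z
    e,u=ray(d,p);return e+u*(z-e[2])/u[2]
        ~~~^^^^^
  File "h.py", line 9, in ray
    Rm,e=cam(d); u=cv2.undistortPoints(np.array([[p]],float),d["K"],np.array(d["D"])).ravel()
                   ~~~~~~~~~~~~~~~~~~~^^^^^^^^^^^^^^^^^^^^^^^^^^^^^^^^^^^^^^^^^^^^^^^
cv2.error: OpenCV(4.12.0) /io/opencv/modules/core/src/matrix_transform.cpp:181: error: (-215:Assertion failed) _src.dims() <= 2 && esz <= 32 in function 'transpose'
```

```bash
python3 - <<'E'
from h import *
d=load("w9")
H=cv2.cvtColor(d["color"],cv2.COLOR_BGR2HSV).astype(int);m=(H[...,0]>85)&(H[...,0]<108)&(H[...,1]>80);m[:,:250]=0;m[:,390:]=0;m[:230]=0;m[400:]=0
_,_,S,c=cv2.connectedComponentsWithStats(m.astype(np.uint8));i=1+np.argmax(S[1:,4]);print(S[i],c[i],at_z(d,c[i],d["pos"][2]-.0096+.034)-d["pos"])
d=load("w7");print(at_z(d,(378,233.8),.032))
E
python3 -m handwheel '[[[0,0.07,1],0],[[0,0,1],0],[[0,0,0.6],0],[[0,0,0.4],0],[[0,0,0],0]]' >/dev/null
python3 -m handwheel '[[[0,0,0.2],0],[[0,0,0],0],[[0,0,0],0]]' 
python3 st.py 0.5046 0.1935 0.0415 0
```

```text
[ 286  287   72   63 3434] [321.74577752 318.73558532] [-0.00094202  0.00066827  0.0244    ]
[0.50412432 0.19402219 0.032     ]
time_s: 36.1
position: [0.5048, 0.1946, 0.0454]
eef_rot: [-0.002, 3.141, 0.0]
force: [-0.7, -0.6, -0.3]
gripper_width: 0.034
grasp_force: 59.7
t 36.10 [0.5048 0.1946 0.0454] toolx [-1.    -0.001 -0.   ] z [ 0.  0. -1.] F [-0.7 -0.6 -0.3] w 0.0340 g 59.7
rows units [ 0.01 -0.05  0.19]
turn units 0.002
```

```bash

python3 -m handwheel '[[[0,-0.06,0.08],0],[[0,0,0.06],0],[[0,0,0],0],[[0,0,0],0]]' 
python3 st.py 0.505 0.1934 0.0415 0
```

```text
time_s: 36.6
position: [0.5046, 0.1933, 0.0423]
eef_rot: [0.002, -3.142, -0.0]
force: [-0.6, 0.9, -1.1]
gripper_width: 0.0342
grasp_force: 59.7
t 36.60 [0.5046 0.1933 0.0423] toolx [-1.    -0.001  0.   ] z [-0.  0. -1.] F [-0.6  0.9 -1.1] w 0.0342 g 59.7
rows units [-0.02  0.    0.04]
turn units 0.002
```

```bash

python3 -m handwheel '[[[-0.01,0,0.05],0],[[0,0,0],0],[[0,0,0],0]]' 
python3 -m handwheel '[[[0,0,0],0],[[0,0,0],0],[[0,0,0],0],[[0,0,-0.4],0],[[0,0,-1],0]]' 0.3
python3 -m handwheel '[[[0,0,-1],0],[[0,0,-1],0],[[0,0,-1],0],[[0,-1,-1],0],[[0,-1,0],0]]' >/dev/null
python3 -m handwheel '[[[0,0,0],0],[[0,0,0],0]]'
python3 - <<'E'
from h import *
from station import env
s=env.observe();d=env.snapshot("wrist");d["pos"]=s["position"];d["rot"]=s["eef_rot"];pickle.dump(d,open("w10.pkl","wb"))
p=proj(d,[[.5041,.1935,.066],[.5042,.1933,.032]]);print(p);x,y=p[0].astype(int)
c=d["color"][max(y-75,0):y+75,x-100:x+100];print("crop origin",x-100,max(y-75,0))
t=env.snapshot("scene");c2=t["color"][90:210,270:370];pickle.dump(t,open("scene1.pkl","wb"))
o=np.zeros((600,800,3),np.uint8);a=cv2.resize(c,(400,300));b=cv2.resize(c2,(400,480));o[:300,:400]=a;o[:480,400:]=b;cv2.imwrite("pics/w10.png",o)
E
python3 st.py 0.4618 -0.3716 0.2 0
```

```text
time_s: 36.98
position: [0.5051, 0.1934, 0.042]
eef_rot: [-0.002, 3.141, 0.001]
force: [-2.2, -1.0, 6.2]
gripper_width: 0.0341
grasp_force: 60.6
time_s: 37.6
position: [0.5043, 0.193, 0.0694]
eef_rot: [0.002, -3.14, 0.001]
force: [0.1, 0.7, 0.7]
gripper_width: 0.0553
grasp_force: 0.0
time_s: 38.48
position: [0.5044, 0.1537, 0.1486]
eef_rot: [0.002, -3.141, 0.0]
force: [0.5, -0.8, -0.9]
gripper_width: 0.0559
grasp_force: 0.0
[[379.27101943 236.47384193]
 [372.03161776 223.40249586]]
crop origin 279 161
t 38.58 [0.5045 0.154  0.1487] toolx [-1.    -0.002  0.001] z [-0.001 -0.    -1.   ] F [-1.1 -0.2  0.4] w 0.0558 g 0.0
rows units [  2.19 -26.27  -2.56]
turn units 0.004
```

View pics/w10.png

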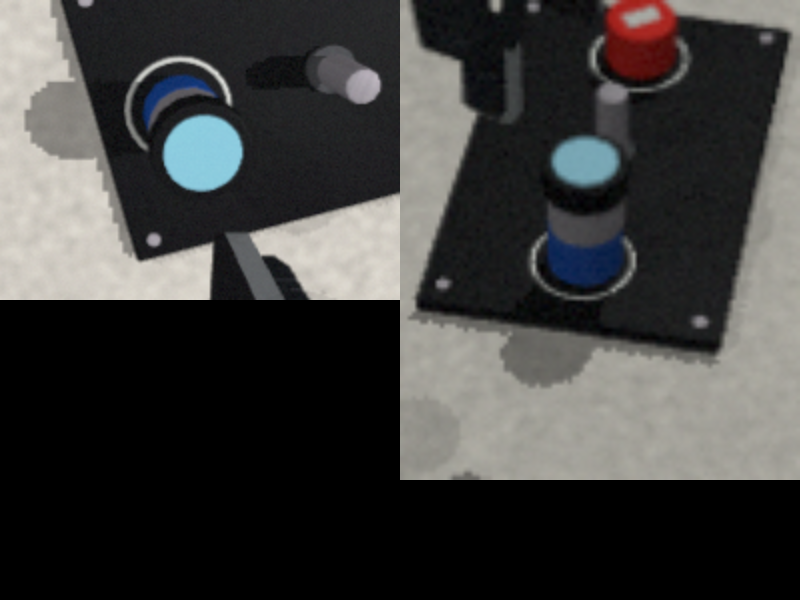

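The loupe stands squarely on the blue mount (lens at (380.5, 237), predicted (379.3, 236.5)), and both mounts are centred in their rings. Next, the jar.

```bash

python3 -m handwheel '[[[0.5,-1,-1],0],[[0.5,-1,-1],0],[[0.5,-1,-0.5],0],[[0.5,-1,0],0],[[0.1,-1,0],0]]' 1 >/dev/null
python3 -m handwheel '[[[0,-1,0],0],[[0,-1,0],0],[[0,-1,0],0],[[0,-1,0],0],[[0,-1,0],0]]' >/dev/null
python3 -m handwheel '[[[0,-1,0],0],[[0,-1,0],0],[[0,-1,0],0],[[0,-1,0],0],[[0,-1,0],0]]' >/dev/null
python3 -m handwheel '[[[0,-1,0],0],[[0,-1,0],0],[[0,-1,0],0],[[0,-1,0],0],[[0,-1,0],0]]' >/dev/null
python3 -m handwheel '[[[0,-1,0],0],[[0,-1,0],0],[[0,-1,0],0],[[0,-1,0],0],[[0,-1,0],0]]' >/dev/null
python3 -m handwheel '[[[0,-1,0],0],[[0,-0.25,0],0],[[0,0,0],0],[[0,0,0],0]]'
python3 st.py 0.4618 -0.3716 0.0545 0
python3 - <<'E'
from h import *
from station import env
d=env.snapshot("top");C=cloud(d);k=(C[...,2]>.1)&(C[...,2]<.12)&(abs(C[...,0]-.462)<.04)&(abs(C[...,1]+.372)<.04);print(k.sum(),C[k].mean(0) if k.any() else "")
E
```

```text
time_s: 42.2
position: [0.4637, -0.371, 0.1991]
eef_rot: [0.003, -3.141, -0.001]
force: [0.2, -0.8, 0.4]
gripper_width: 0.0856
grasp_force: 0.0
t 42.20 [ 0.4637 -0.371   0.1991] toolx [-1.    -0.002  0.   ] z [-0.     0.001 -1.   ] F [ 0.2 -0.8  0.4] w 0.0856 g 0.0
rows units [ 0.1  -0.04  7.23]
turn units 0.004
377 [ 0.45506469 -0.365269    0.10856566]
```

```bash

python3 -m handwheel '[[[0.1,-0.03,1],0],[[0,0,1],0],[[0,0,1],0],[[0,0,1],0],[[0,0,1],0]]' >/dev/null
python3 -m handwheel '[[[0,0,1],0],[[0,0,1],0],[[0,0,0.2],0],[[0,0,0],0]]' 
python3 st.py 0.4618 -0.3716 0.0545 0
python3 -m handwheel '[[[0,0,0],0],[[0,0,0],0],[[0,0,0],0],[[0,0,0],0]]' -1
python3 st.py
python3 -m handwheel '[[[0,0,-0.4],0],[[0,0,-0.6],0],[[0,0,-0.5],0],[[0,0.5,0],0],[[0,1,0],0]]'
python3 -m handwheel '[[[0,1,0],0],[[0,1,0],0],[[0,1,0],0],[[0,1,0],0],[[0,1,0],0]]' >/dev/null
python3 -m handwheel '[[[0,0.4,0],0],[[0,0,0],0],[[0,0,0],0],[[0,0,0],0]]'
python3 st.py 0.4623 -0.2318 0.0585 0
python3 - <<'E'
from h import *
from station import env
s=env.observe();d=env.snapshot("scene");cv2.imwrite("pics/s2.png",cv2.resize(d["color"][220:400,60:260],None,fx=3,fy=3))
E
```

```text
time_s: 43.38
position: [0.4615, -0.3725, 0.0553]
eef_rot: [0.002, -3.142, 0.0]
force: [-0.1, 0.1, 0.1]
gripper_width: 0.0854
grasp_force: 0.0
t 43.38 [ 0.4615 -0.3725  0.0553] toolx [-1.    -0.001  0.   ] z [-0. -0. -1.] F [-0.1  0.1  0.1] w 0.0854 g 0.0
rows units [-0.01  0.05  0.04]
turn units 0.002
time_s: 43.88
position: [0.462, -0.3727, 0.0563]
eef_rot: [-0.002, 3.14, -0.001]
force: [-0.5, 0.1, 5.4]
gripper_width: 0.0527
grasp_force: 62.1
t 43.88 [ 0.462  -0.3727  0.0563] toolx [-1.    -0.001 -0.001] z [ 0.002 -0.    -1.   ] F [-0.5  0.1  5.4] w 0.0527 g 62.1
time_s: 44.5
position: [0.4612, -0.3419, 0.0852]
eef_rot: [0.001, -3.141, 0.0]
force: [-0.4, 0.0, -2.2]
gripper_width: 0.0527
grasp_force: 63.2
time_s: 45.62
position: [0.4611, -0.2351, 0.0853]
eef_rot: [0.0, -3.142, 0.001]
force: [-0.4, -1.5, -2.3]
gripper_width: 0.0525
grasp_force: 63.3
t 45.62 [ 0.4611 -0.2351  0.0853] toolx [-1. -0.  0.] z [-0. -0. -1.] F [-0.4 -1.5 -2.3] w 0.0525 g 63.3
rows units [-0.06  0.17  1.34]
turn units 0.0
```

View pics/s2.png

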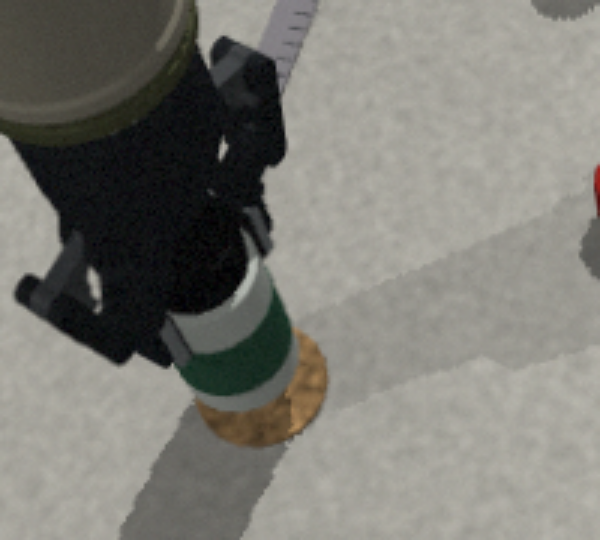

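```bash

python3 -m handwheel '[[[-0.04,0.16,0],0],[[0,0,0.5],0],[[0,0,0.4],0],[[0,0,0.2],0],[[0,0,0],0]]' >/dev/null
python3 -m handwheel '[[[0,0,0],0],[[0,0,0],0]]'
python3 st.py 0.4618 -0.2318 0.0598 0
```

```text
time_s: 46.55
position: [0.4623, -0.2312, 0.0635]
eef_rot: [-0.002, 3.141, 0.0]
force: [-0.3, -0.8, -3.1]
gripper_width: 0.0529
grasp_force: 63.3
t 46.55 [ 0.4623 -0.2312  0.0635] toolx [-1.    -0.001 -0.   ] z [ 0.  0. -1.] F [-0.3 -0.8 -3.1] w 0.0529 g 63.3
rows units [ 0.02 -0.03  0.18]
turn units 0.002
```

```bash

python3 -m handwheel '[[[0.02,-0.03,0.1],0],[[0,0,0.05],0],[[0,0,0],0],[[0,0,0],0]]'
python3 -m handwheel '[[[0,0,0.05],0],[[0,0,0],0],[[0,0,0],0]]'
```

```text
time_s: 47.05
position: [0.4617, -0.2318, 0.0603]
eef_rot: [-0.002, 3.142, 0.0]
force: [-1.2, 0.7, -0.2]
gripper_width: 0.0522
grasp_force: 63.6
time_s: 47.42
position: [0.4621, -0.2319, 0.0602]
eef_rot: [-0.002, 3.141, 0.001]
force: [-3.0, 1.9, 13.5]
gripper_width: 0.0522
grasp_force: 65.2
```

Contact is firm; release, rise and look.

```bash

python3 -m handwheel '[[[0,0,-0.03],0],[[0,0,0],0]]' >/dev/null
python3 -m handwheel '[[[0,0,0],0],[[0,0,0],0],[[0,0,0],0],[[0,0,-0.6],0],[[0,0,-1],0]]' 1
python3 -m handwheel '[[[0,0,-1],0],[[0,0,-1],0],[[0,0,-1],0],[[0,0,-1],0],[[0,0,-1],0]]' >/dev/null
python3 -m handwheel '[[[0,0,-1],0],[[0,-1,0],0],[[0,-1,0],0],[[0,-1,0],0],[[0,-1,0],0]]' >/dev/null
python3 -m handwheel '[[[0,-1,0],0],[[0,-1,0],0],[[0,-1,0],0],[[0,-1,0],0],[[0,0,0],0]]'
python3 - <<'E'
from h import *
from station import env
t=env.snapshot("top");s=env.snapshot("scene")
for d,b in((t,0),(s,0)):
    C=cloud(d);k=(C[...,2]>.107)&(C[...,2]<.122)&(abs(C[...,0]-.4615)<.035)&(abs(C[...,1]+.2317)<.035);Q=C[k];print("cap",k.sum(),Q.mean(0).round(4),cv2.minEnclosingCircle((Q[:,:2]*1000).astype(np.float32)))
o=np.zeros((600,800,3),np.uint8);o[:480,:400]=cv2.resize(s["color"][220:400,60:210],(400,480));o[:360,400:]=cv2.resize(t["color"][230:365,395:545],(400,360));o[360:600,400:]=cv2.resize(t["color"][230:350,90:290],(400,240));cv2.imwrite("pics/end.png",o)
E
```

```text
time_s: 48.3
position: [0.4614, -0.2318, 0.0925]
eef_rot: [0.002, -3.141, 0.0]
force: [0.6, -0.1, -0.3]
gripper_width: 0.0857
grasp_force: 0.0
time_s: 50.18
position: [0.4611, -0.3932, 0.2125]
eef_rot: [-0.002, -3.141, 0.002]
force: [-0.3, -0.1, -1.1]
gripper_width: 0.0854
grasp_force: 0.0
cap 666 [ 0.4612 -0.2305  0.1135] ((461.4454345703125, -231.66131591796875), 23.416343688964844)
cap 967 [ 0.462  -0.2325  0.1126] ((461.01934814453125, -231.62539672851562), 23.719369888305664)
```

View pics/end.png

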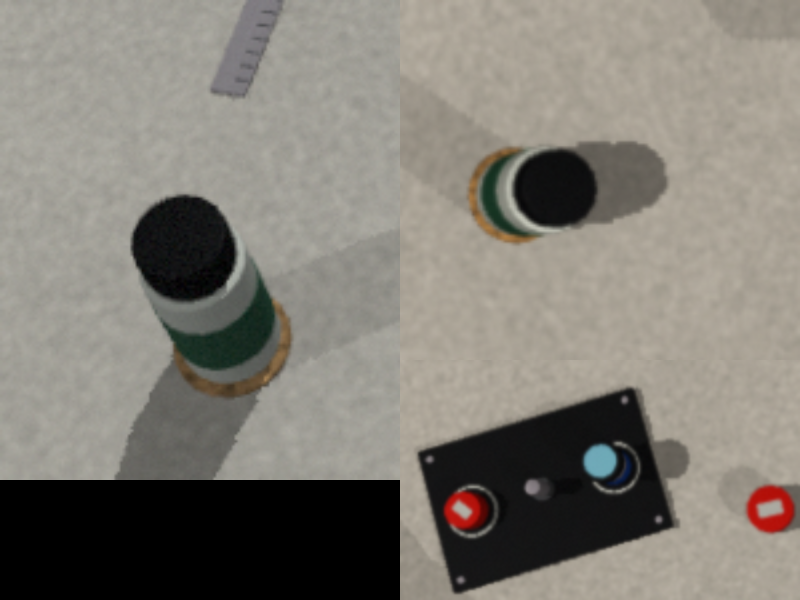

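The jar stands upright in the middle of the coaster, with its cap within 0.5 mm of where it started. The plate setup is intact.

```bash
python3 -c "
from station import env
print(env.finish_job())"
```

```text
the job is handed in; nothing more can be done
None
```

I handed the job in at about 50 s of the 125 s limit: red mount on the left ring, blue mount on the right ring with the loupe squarely on top, and the jar upright in the middle of its coaster, all confirmed in the last pictures, though no verdict was returned.

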